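Close the bench clamp on the glued strip

ROBOT

A 6-joint arm with a two-finger parallel gripper is mounted at the origin on the work surface. World frame = base frame: x ahead of the robot, y to its left, z up, the work surface at z = 0. Lengths are in m, angles in degrees, forces in N, time in s.
With the tool pointing down it reaches from about 0.3 to 0.75 m from the base axis. Payload 8.5 kg.
Tool frame: the origin (TCP) lies between the finger pads; the fingertips stand env.finger_overhang ahead of it and the grasp point (between the pads) lies 2 mm behind it (env.finger_overhang is the distance from the TCP to the fingertips, in m); z points along the fingers, y is the line along which they close (so a half turn about z gives the same grasp; the last joint's range is limited). The gripper opens to 85 mm and grips with 20 to 120 N. Pads are 22 mm wide; open, the fingers measure 114 mm over their backs; the gripper's body (76 mm by 85 mm) begins 54 mm behind the grasp point. The pads swing forward as they close: fully open they stand 13 mm farther back than shut.
Start: joints at [-78.169, 21.807, 74.336, -0, 83.858, -12.336], TCP at [0.225, -0.502, 0.248] pointing down, gripper open.
Joint ranges: [-178.18, 178.18], [-50.72, 133.34], [12.68, 142.11], [-81.47, 261.47], [9.98, 163.14], [-165.26, 165.26]. Speed limits (degrees/s): [136.94, 136.94, 180, 180, 180, 180].

INTERFACE

Orientations are given as a 3x3 rotation matrix whose columns are the frame's x, y, z axes.
In Python, from rig import env gives the robot as it stands. The module is installed in compiled form; this text tells all that it offers.
- The arm moves only by the tool jog_arm, never from a script. Its arguments are lists of equal length, an entry for each row: "hand": the finger opening in m, from 0 to 0.0854; "travel": the shift along the world's x, y, z in m, a list of three; "yaw": the turn about the world's z in rad. A call has exactly 5 rows; each row shifts and turns the commanded pose from where the row before left it; what a row does not reach is not made up. A row lasts 1/8 s, in which the tool goes at most 62.5 mm and 10.7 degrees, less where a joint would pass 70% of its speed; a pose out of reach is approached as far as the arm can. A call is refused whole if a number of a shift passes 0.0625 or a number of a turn 0.188, either way. A call with a gripper value outside its range is refused whole. The fingers move at their own pace and stop on an object; "grip_force" is the grip in N (left out, the last holds). Time passes only in rows, so rows that do not move let the fingers close, or fill a call up. It gives the time, the measured TCP pose, the force, the opening and the grip force at its end, in the units of the state.
- env.observe(): the state, without advancing time (a new reading comes with each control period).
- env.get_image(name): name is "side" or "top"; returns the picture (384x512x3 uint8, red, green, blue); there is no depth.
- env.calibration(name): a dict with "fx", "fy", "cx", "cy" (pixels), "position" and "rotation" of the camera in the world. Camera axes: x right, y down, z forward; pixel columns grow to the right and rows downward; lengths in m; the calibration is good to about 2 mm. A picture is of the moment at which its call begins. calibration takes no time and is no camera call.
- env.close_job(): hands the job in; it is judged then, once.
The state is a dict: "time_s": time; "q": joint angles; "qvel": joint speeds; "joint_efforts": joint torques, N m; "position": TCP position; "tool_rot": TCP orientation; "ft_force": force on the tool from outside, world axes, zero at the start; "wrist_torque": the same for the moment, N m; "grip_width": finger opening in m; "gripper_force": force on a finger pad.
Only numpy, scipy, OpenCV 4.12 (cv2) and the standard library are available. Lean on these libraries where they do the work, as an engineer would, in place of code of your own. Each camera call takes 0.05 s, during which the arm holds its last target. There are 200 camera calls.

TASK

Close the yellow bench clamp on the glued wooden strip: press down the red release button on top of the sliding jaw with your fingertips and, keeping it held down all the way, push the jaw along its bar until its black pad is fully home against the strip. Then let go, so that the button springs back up and the jaw stays locked there. Leave the hammer, glue bottle, offcut and brush where they are.

Things in the scene. Friction and masses are not known exactly. Their poses are not given: they have to be found in the camera images.
- clamp: Bench clamp bolted level to the bench (place and yaw vary): plywood board 130 x 320 x 18 mm and a steel bar 30 mm wide along its y axis (bar top 42 mm above the bench), carrying a yellow sliding jaw near the -y end and a fixed jaw with the strip towards the +y end. Origin on the bench under the bar; z up. The sliding jaw moves along +y.
- jaw (a joint): Travel of the sliding jaw along clamp +y, in m: 0 at its start; 0.08 to 0.125 when its pad stops hard against the strip. A catch and a brake lock it while the button is up; with the button down it slides with about 1.5 N friction and slight damping. Housing 56 mm wide (x), 60 mm long (y), top 62 mm above the bench.
- button (a joint): How far the red release button is pressed, in m: 0 is up (jaw locked), 0.008 fully down. It moves straight down. A spring pushes it up: about 4.5 N starts it moving, about 8.5 N holds it fully down. The jaw's catch is freed at about 4 mm: press it fully down. It springs up again wherever it is let go, and a brake then holds the jaw.
- button_top (a point): Centre of the flat top of the red button, 40 mm wide (clamp x) and 46 mm long (clamp y); 72 mm above the bench when up, 64 mm when fully down. It rides on the sliding jaw.
- jaw_face (a point): Centre of the front face of the sliding jaw's black pad (60 mm wide, 40 mm high), 64 mm above the bench; 49 mm ahead (clamp +y) of the button's centre.
- strip_face (a point): Point on the near face of the wooden strip, 64 mm above the bench, that the pad's centre meets when the jaw is fully home. The strip (170 mm long along clamp x, 40 mm thick, top 85 mm above the bench) is fixed to the yellow fixed jaw (80 mm wide, 90 mm high), pinned at varying places along the bar. Axes as the clamp's.
- hammer: Claw hammer 270 mm long lying on the bench beside the clamp (bystander). Origin on its underside, handle towards its own -x.
- glue: Yellow glue bottle, 56 mm diameter, 140 mm high, standing beyond the fixed-jaw end of the clamp (bystander). Origin at the centre of its underside.
- offcut: Wooden offcut 34 x 130 x 22 mm lying on the bench on the robot's side of the clamp (bystander). Origin at the centre of its underside.
- brush: Flat brush with wooden handle, 190 mm long, lying on the bench on the robot's side of the clamp (bystander). Origin on its underside, handle towards its own -x.
- plate_back (a point): Middle of the top edge of the back of the upright yellow plate (64 mm wide), part of the sliding jaw, 92 mm above the bench and 20 mm above the resting button. It stands just ahead (clamp +y) of the button, 27 mm from the button's centre: fingers pressing the button can push the jaw along against it.

How it is judged (in metres and radians):
On the way, in this order (a step that is already met when the one before it is completed fails the run):
1. the button is pressed down while the jaw is still where it started (value of joint button above 0.003 m and distance of jaw_face from where it was at the start of the episode below 0.012 m), for 0.1 s.
2. the jaw is fully home against the strip with the button still held down (y of jaw_face in the frame of strip_face above -0.003 m and value of joint button above 0.002 m), for 0.1 s.
At the end, for the whole second after the job is handed in: The sliding jaw's pad is within 3 mm of the strip's face and at rest, and the button is up again (less than 1.5 mm pressed) (y of jaw_face in the frame of strip_face above -0.003 m and value of joint button below 0.0015 m and velocity of joint jaw between -0.005 and 0.005 m/s); the robot touches nothing.
It fails at once if the button came up (less than 1.5 mm pressed) while the jaw was between its start and the end stop (distance of jaw_face from where it was at the start of the episode above 0.012 m and y of jaw_face in the frame of strip_face below -0.006 m and value of joint button below 0.0015 m).
It fails at once if a bystander was moved by more than 20 mm, or lifted (distance of any of hammer, glue, offcut, brush from where it was at the start of the episode above 0.02 m or height (world z) of any of hammer, brush above 0.025 m or height (world z) of any of glue, offcut above 0.015 m or angle between glue's own z axis and vertical above 0.5 rad).
It also fails if it takes over 35 s, if anything falls off the work surface, if the arm or the gripper's body presses on something with over 40 N, if the wrist force passes 120 N, or if a joint passes its speed limit or range.

## Working session

There is one attempt and no reset: what is moved stays moved. The work goes in short steps, Python scripts to look and compute and a tool call to move; the robot and the scene stay as the last step left them, time stands still between calls to the robot, and variables do not carry over. Pictures are saved under pics/ and viewed, at most 10 in all, crops included, and the job is handed in when it is done.

Besides the shell and the picture viewer there is one more tool, called after "Emit:" as name(argument=value, ...) on one line, values as JSON. jog_arm: Moves the arm, as the interface text tells. Its arguments: {"type":"object","properties":{"hand":{"type":"array"},"travel":{"type":"array"},"yaw":{"type":"array"},"grip_force":{"type":"number"}},"required":["hand","travel","yaw"]}

```bash
mkdir -p pics
cat > h.py <<'E'
import numpy as np, cv2
from rig import env
def ray(name,u,v):
    c=env.calibration(name); R=np.array(c["rotation"]); 
    return np.array(c["position"]), R@np.array([(u-c["cx"])/c["fx"],(v-c["cy"])/c["fy"],1.])
def onz(name,u,v,z):
    p,d=ray(name,u,v); return p+d*(z-p[2])/d[2]
def proj(name,X):
    c=env.calibration(name); q=np.array(c["rotation"]).T@(np.array(X)-np.array(c["position"])); return c["fx"]*q[0]/q[2]+c["cx"],c["fy"]*q[1]/q[2]+c["cy"]
E
python3 - <<'E'
from h import *
for n in("side","top"):
    im=env.get_image(n); cv2.imwrite(f"pics/{n}0.png",im[:,:,::-1])
    c=env.calibration(n); print(n,c["position"],np.round(c["rotation"],3).tolist())
    hsv=cv2.cvtColor(im,cv2.COLOR_RGB2HSV); m=(((hsv[...,0]<6)|(hsv[...,0]>174))&(hsv[...,1]>150)&(hsv[...,2]>80)).astype('uint8')
    cs,_=cv2.findContours(m,0,1)
    for k in cs:
        if cv2.contourArea(k)>40:
            r=cv2.minAreaRect(k); print(r,cv2.contourArea(k),onz(n,*r[0],.072))
o=env.observe(); print(env.finger_overhang,o["tool_rot"],o["time_s"],o["ft_force"])
E
```

```text
side [0.27004552 0.6420198  0.71539117] [[-0.872, -0.344, 0.349], [-0.49, 0.603, -0.629], [0.006, -0.72, -0.694]]
((291.5, 145.0), (4.0, 13.0), 90.0) 49.5 [ 0.61668426 -0.16042798  0.072     ]
top [0.41642255 0.08225046 0.82983986] [[0.079, -0.975, 0.209], [-0.997, -0.077, 0.018], [-0.001, -0.21, -0.978]]
((371.50006103515625, 182.50003051757812), (17.441329956054688, 17.441329956054688), 63.43495178222656) 276.0 [ 0.60981487 -0.15233786  0.072     ]
0.017 [[ 9.12373589e-01  4.09358454e-01 -3.01692159e-04]
 [ 4.09358495e-01 -9.12372750e-01  1.26019555e-03]
 [ 2.40615998e-04 -1.27326939e-03 -9.99999160e-01]] 0.1 [-0.71920225 -0.48941775 -0.07936485]
```

View pics/top0.png

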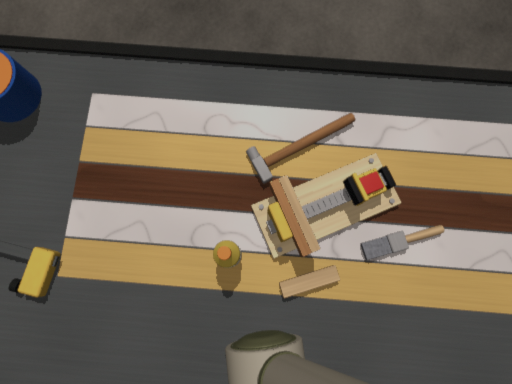

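View pics/side0.png

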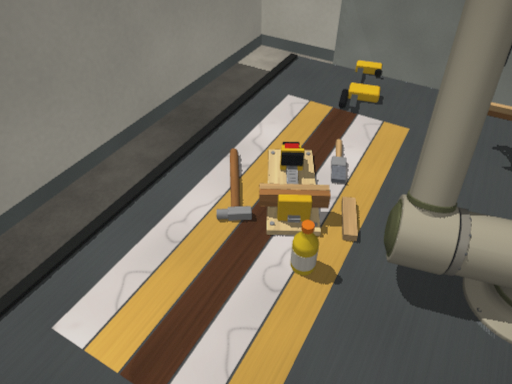

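The top view shows the red button at about (371,183), with the clamp running left to the strip at (295,215). The glue is at (226,254), the brush at (385,246), the offcut at (309,282) and the hammer above. The side view shows the same layout. Next I measure the clamp axis.

Run:
```python
from h import *
im=env.get_image("top")[:,:,::-1]
cv2.imwrite("pics/crop.png",cv2.resize(im[140:270,235:415],None,fx=4.4,fy=4.4,interpolation=cv2.INTER_CUBIC))
```

```text
(no output)
```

View pics/crop.png

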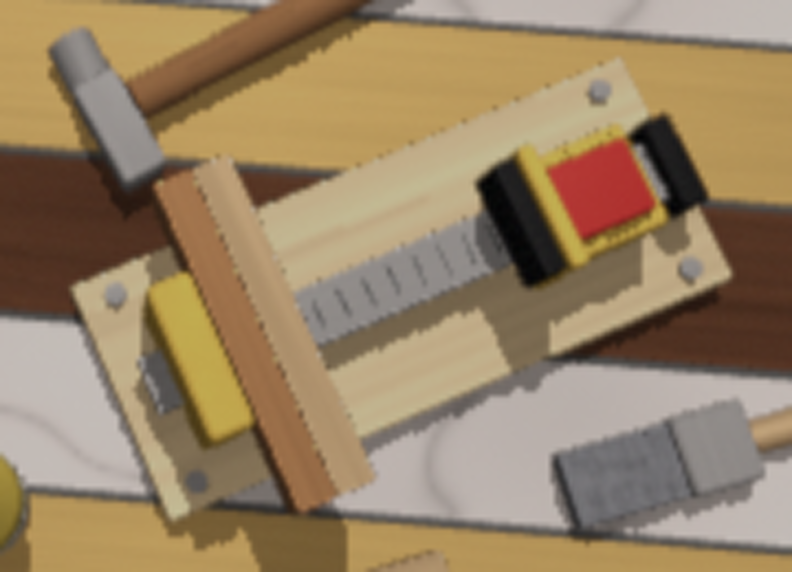

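The crop shows the board corners at (620,60), (730,275), (175,520) and (72,288). The strip's near top edge runs (232,158)–(373,480), and the red button is centred near (602,188).

Run:
```python
from h import *
f=lambda u,v,z:onz("top",u/4.4+235,v/4.4+140,z)
TR,BR,BL,TL=[f(*p,.018) for p in((620,60),(730,275),(175,520),(72,288))]
print("len",np.linalg.norm(TR-TL),np.linalg.norm(BR-BL),"wid",np.linalg.norm(TR-BR),np.linalg.norm(TL-BL))
d=(TL-TR)+(BL-BR); d/=np.linalg.norm(d); xd=(TR-BR)+(TL-BL); 
b=(f(600,165,.072)*0+sum(f(*p,.072) for p in((548,180),(626,138),(657,207),(587,238)))/4)
print("d",d,np.degrees(np.arctan2(d[1],d[0])),"xd",np.degrees(np.arctan2(xd[1],xd[0])),"btn",b, "btn sizes",[np.linalg.norm(f(548,180,.072)-f(626,138,.072)),np.linalg.norm(f(548,180,.072)-f(587,238,.072))])
ctr=(TR+BR+BL+TL)/4; n=np.array([-d[1],d[0],0]); print("lat offset of btn from board axis",(b-ctr)@n)
s1,s2=f(232,158,.085),f(373,480,.085); e=s2-s1; print("strip",np.linalg.norm(e),np.degrees(np.arctan2(e[1],e[0])))
s=(s1+s2)/2; print("travel",(s-b)@d-.049)
p1,p2=f(520,150,.092),f(575,268,.092);print("plate",p1,p2,((p1+p2)/2-b)@d)
# gripper yaw
o=env.observe();print(o["position"],np.degrees(np.arctan2(o["tool_rot"][1][1],o["tool_rot"][0][1])),o["grip_width"])
```

```text
len 0.3175218735701412 0.31519933827595037 wid 0.12636390137331738 0.1290291673326235
d [-0.4637995   0.88594019  0.        ] 117.63255559802685 xd 27.83391724303356 btn [ 0.60816894 -0.15427127  0.072     ] btn sizes [np.float64(0.045111151461937525), np.float64(0.03374059597013554)]
lat offset of btn from board axis 0.0017851689465035875
strip 0.16598293861060237 -153.34412872536342
travel 0.11594704371576119
plate [ 0.61991427 -0.10739221  0.092     ] [ 0.56442689 -0.13456857  0.092     ] 0.03691376057321778
[ 0.22512532 -0.50161596  0.24787043] -65.83338673177576 0.08555922013801114
```

Checks: board 317 x 128 mm, strip 166 mm, and the axis is at 117.6°. The button is at (0.608, -0.154) and the travel is about 0.116 m, all plausible. I'm approaching with closed fingers, tool y along the bar.

Emit:
jog_arm(hand=[0, 0, 0, 0, 0], travel=[[0.025, 0.024, 0], [0.025, 0.024, 0], [0.025, 0.024, 0], [0.025, 0.024, 0], [0.025, 0.024, 0]], yaw=[0.06, 0, 0, 0, 0], grip_force=60)

```text
time_s: 0.78
position: [0.3508, -0.3809, 0.2481]
tool_rot: [[0.886, 0.463, -0.0], [0.463, -0.886, 0.0], [0.0, -0.0, -1.0]]
ft_force: [-0.3, -1.4, 0.6]
grip_width: 0.0002
gripper_force: 0.0
```

Emit:
jog_arm(hand=[0, 0, 0, 0, 0], travel=[[0.025, 0.024, 0], [0.025, 0.024, 0], [0.025, 0.024, 0], [0.025, 0.024, 0], [0.025, 0.024, 0]], yaw=[0, 0, 0, 0, 0])

```text
time_s: 1.4
position: [0.4758, -0.2608, 0.2481]
tool_rot: [[0.886, 0.463, -0.0], [0.463, -0.886, 0.0], [-0.0, -0.0, -1.0]]
ft_force: [-0.2, -1.0, 0.2]
grip_width: -0.0003
gripper_force: 0.0
```

Emit:
jog_arm(hand=[0, 0, 0, 0, 0], travel=[[0.032, 0.029, -0.02], [0.032, 0.029, -0.03], [0.032, 0.029, -0.03], [0.032, 0.029, -0.03], [0, 0, 0]], yaw=[0, 0, 0, 0, 0])

```text
time_s: 2.02
position: [0.6035, -0.1433, 0.1353]
tool_rot: [[0.885, 0.466, -0.005], [0.466, -0.885, 0.002], [-0.003, -0.004, -1.0]]
ft_force: [-0.6, -1.1, -0.1]
grip_width: -0.0
gripper_force: 0.0
```

Run:
```python
from h import *
im=env.get_image("top")[:,:,::-1]; s=env.get_image("side")[:,:,::-1]
a=cv2.resize(im[140:270,255:415],(640,520),interpolation=cv2.INTER_CUBIC)
b=cv2.resize(s[90:220,230:350],(480,520),interpolation=cv2.INTER_CUBIC)
cv2.imwrite("pics/c2.png",cv2.resize(np.hstack([a,b]),(800,371)))
o=env.observe();print(o["time_s"],o["position"],o["ft_force"],np.degrees(np.arctan2(o["tool_rot"][1][1],o["tool_rot"][0][1])),o["grip_width"])
```

```text
2.125 [ 0.60309429 -0.14574178  0.1381142 ] [ 0.98845419 -0.26675139 -0.00658204] -62.35505238052811 0.00024520971734420105
```

View pics/c2.png

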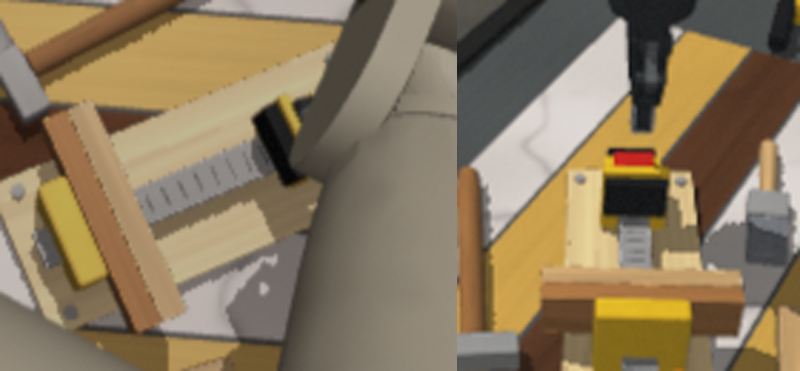

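The side view (right half) shows the closed fingertips at about (642,130), over the button at (634,158). The top view is blocked by the arm. By state, the TCP is about 10 mm ahead of the button centre, so I back off 4 mm and descend.

Emit:
jog_arm(hand=[0, 0, 0, 0, 0], travel=[[0.002, -0.0035, -0.015], [0, 0, -0.015], [0, 0, -0.012], [0, 0, -0.004], [0, 0, 0]], yaw=[0, 0, 0, 0, 0])

```text
time_s: 2.75
position: [0.6051, -0.1493, 0.0922]
tool_rot: [[0.886, 0.463, -0.0], [0.463, -0.886, 0.0], [-0.0, -0.0, -1.0]]
ft_force: [0.1, 0.0, -0.2]
grip_width: -0.0
gripper_force: 0.0
```

Emit:
jog_arm(hand=[0, 0, 0, 0, 0], travel=[[0, 0, -0.003], [0, 0, -0.002], [0, 0, -0.002], [0, 0, -0.002], [0, 0, 0]], yaw=[0, 0, 0, 0, 0])

```text
time_s: 3.38
position: [0.6055, -0.1494, 0.084]
tool_rot: [[0.886, 0.463, 0.001], [0.463, -0.886, -0.001], [0.001, 0.001, -1.0]]
ft_force: [-2.1, 1.4, 6.3]
grip_width: -0.0
gripper_force: 3.3
```

Emit:
jog_arm(hand=[0, 0, 0, 0, 0], travel=[[0, 0, -0.002], [0, 0, -0.002], [0, 0, -0.001], [0, 0, 0], [0, 0, 0]], yaw=[0, 0, 0, 0, 0])

```text
time_s: 4.0
position: [0.6056, -0.1494, 0.0809]
tool_rot: [[0.886, 0.464, 0.003], [0.464, -0.886, -0.001], [0.002, 0.002, -1.0]]
ft_force: [-5.7, 2.8, 19.3]
grip_width: 0.0001
gripper_force: 9.4
```

The button is fully down at 19 N. Pushing along the bar.

Emit:
jog_arm(hand=[0, 0, 0, 0, 0], travel=[[-0.0014, 0.0027, 0], [-0.0023, 0.0044, 0], [-0.0028, 0.0053, 0], [-0.0028, 0.0053, 0], [-0.0028, 0.0053, 0]], yaw=[0, 0, 0, 0, 0])

```text
time_s: 4.62
position: [0.5942, -0.1275, 0.0809]
tool_rot: [[0.886, 0.463, 0.005], [0.463, -0.886, -0.004], [0.003, 0.005, -1.0]]
ft_force: [-2.9, -2.6, 17.1]
grip_width: -0.0006
gripper_force: 8.2
```

Emit:
jog_arm(hand=[0, 0, 0, 0, 0], travel=[[-0.0028, 0.0053, 0], [-0.0028, 0.0053, 0], [-0.0028, 0.0053, 0], [-0.0028, 0.0053, 0], [-0.0028, 0.0053, 0]], yaw=[0, 0, 0, 0, 0])

```text
time_s: 5.25
position: [0.5803, -0.1009, 0.0809]
tool_rot: [[0.886, 0.463, 0.005], [0.463, -0.886, -0.003], [0.003, 0.005, -1.0]]
ft_force: [-2.5, -3.9, 17.1]
grip_width: 0.0001
gripper_force: 8.7
```

Run:
```python
from h import *
im=env.get_image("top")[:,:,::-1]; s=env.get_image("side")[:,:,::-1]
a=cv2.resize(im[140:270,255:415],(640,520),interpolation=cv2.INTER_CUBIC)
b=cv2.resize(s[90:220,230:350],(480,520),interpolation=cv2.INTER_CUBIC)
cv2.imwrite("pics/c3.png",cv2.resize(np.hstack([a,b]),(800,371)))
```

```text
(no output)
```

View pics/c3.png

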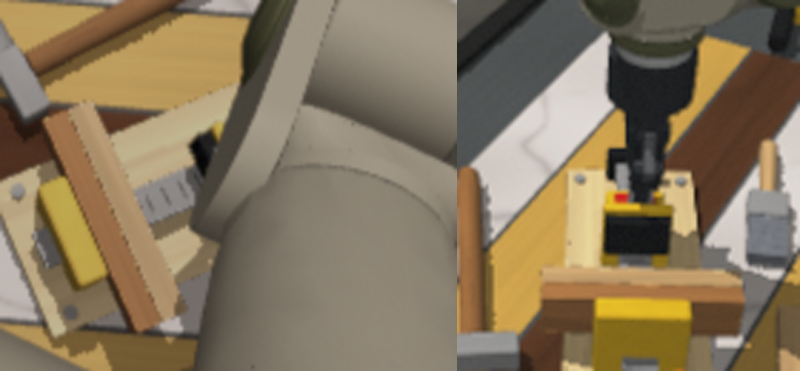

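The jaw is following with the button down: the pad is now at about (637,230) in the side crop, with the fingers behind the plate. Continuing.

Emit:
jog_arm(hand=[0, 0, 0, 0, 0], travel=[[-0.0028, 0.0053, 0], [-0.0028, 0.0053, 0], [-0.0028, 0.0053, 0], [-0.0028, 0.0053, 0], [-0.0028, 0.0053, 0]], yaw=[0, 0, 0, 0, 0])

```text
time_s: 5.98
position: [0.5664, -0.0743, 0.0809]
tool_rot: [[0.886, 0.463, 0.005], [0.463, -0.886, -0.003], [0.003, 0.005, -1.0]]
ft_force: [-2.3, -3.0, 17.5]
grip_width: 0.0002
gripper_force: 9.1
```

Emit:
jog_arm(hand=[0, 0, 0, 0, 0], travel=[[-0.0028, 0.0053, 0], [-0.0023, 0.0044, 0], [-0.0019, 0.0035, 0], [-0.0019, 0.0035, 0], [-0.0019, 0.0035, 0]], yaw=[0, 0, 0, 0, 0])

```text
time_s: 6.6
position: [0.5557, -0.0541, 0.0809]
tool_rot: [[0.886, 0.463, 0.006], [0.463, -0.886, -0.003], [0.004, 0.005, -1.0]]
ft_force: [-1.3, -2.4, 17.9]
grip_width: -0.0001
gripper_force: 9.4
```

Emit:
jog_arm(hand=[0, 0, 0, 0, 0], travel=[[-0.0014, 0.0027, 0], [-0.0014, 0.0027, 0], [-0.0014, 0.0027, 0], [-0.0009, 0.0018, 0], [0, 0, 0]], yaw=[0, 0, 0, 0, 0])

```text
time_s: 7.22
position: [0.5518, -0.0451, 0.0809]
tool_rot: [[0.886, 0.463, 0.008], [0.463, -0.886, -0.005], [0.005, 0.008, -1.0]]
ft_force: [2.4, -7.0, 15.0]
grip_width: -0.0001
gripper_force: 7.4
```

Emit:
jog_arm(hand=[0, 0, 0, 0, 0], travel=[[-0.0009, 0.0018, 0], [-0.0009, 0.0018, 0], [-0.0009, 0.0018, 0], [0, 0, 0], [0, 0, 0]], yaw=[0, 0, 0, 0, 0])

```text
time_s: 7.85
position: [0.5494, -0.0397, 0.0809]
tool_rot: [[0.886, 0.463, 0.009], [0.463, -0.886, -0.005], [0.006, 0.008, -1.0]]
ft_force: [3.4, -6.9, 13.9]
grip_width: -0.0003
gripper_force: 7.0
```

Run:
```python
from h import *
im=env.get_image("top")[:,:,::-1]; s=env.get_image("side")[:,:,::-1]
a=cv2.resize(im[140:270,255:415],(640,520),interpolation=cv2.INTER_CUBIC)
b=cv2.resize(s[90:220,230:350],(480,520),interpolation=cv2.INTER_CUBIC)
cv2.imwrite("pics/c4.png",cv2.resize(np.hstack([a,b]),(800,371)))
```

```text
(no output)
```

View pics/c4.png

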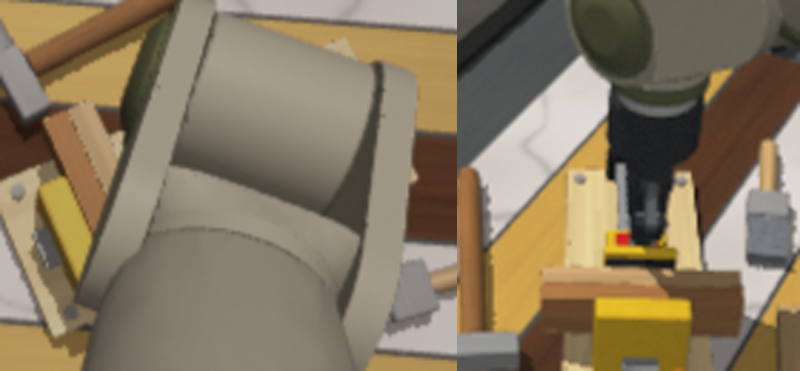

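The side view shows the plate and pad right up at the strip (640,260). The along-force has levelled off at friction level, so the fingers are probably sliding on the button. I'll push on until they bear against the plate.

Emit:
jog_arm(hand=[0, 0, 0, 0, 0], travel=[[-0.0009, 0.0018, 0], [-0.0009, 0.0018, 0], [-0.0005, 0.0009, 0], [0, 0, 0], [0, 0, 0]], yaw=[0, 0, 0, 0, 0])

```text
time_s: 8.57
position: [0.5492, -0.0393, 0.081]
tool_rot: [[0.886, 0.463, 0.014], [0.463, -0.886, -0.011], [0.007, 0.017, -1.0]]
ft_force: [10.5, -29.0, 5.1]
grip_width: 0.0001
gripper_force: 17.1
```

Hard stop: 30 N forward, TCP still at button-down height. I'll ease off slightly, keeping some forward push, and then lift straight up.

Emit:
jog_arm(hand=[0, 0, 0, 0, 0], travel=[[0.0005, -0.0009, 0], [0.0005, -0.0009, 0], [0, 0, 0.006], [0, 0, 0.01], [0, 0, 0.02]], yaw=[0, 0, 0, 0, 0])

```text
time_s: 9.2
position: [0.5455, -0.0362, 0.114]
tool_rot: [[0.887, 0.462, -0.0], [0.462, -0.887, -0.001], [-0.001, 0.0, -1.0]]
ft_force: [-0.8, 0.1, -0.2]
grip_width: 0.0005
gripper_force: 0.0
```

Emit:
jog_arm(hand=[0, 0, 0, 0, 0], travel=[[0, 0, 0.04], [0, 0, 0.04], [0.0, -0.05, 0.04], [0, -0.05, 0.02], [0, -0.05, 0]], yaw=[0, 0, 0, 0, 0])

```text
time_s: 9.82
position: [0.5454, -0.1855, 0.2552]
tool_rot: [[0.886, 0.464, 0.003], [0.464, -0.886, -0.002], [0.002, 0.003, -1.0]]
ft_force: [0.9, 0.8, -0.8]
grip_width: -0.0001
gripper_force: 0.0
```

Emit:
jog_arm(hand=[0, 0, 0, 0, 0], travel=[[0, -0.05, 0], [0, -0.05, 0], [0, -0.05, 0], [-0.02, -0.05, 0], [0, 0, 0]], yaw=[0, 0, 0, 0, 0])

```text
time_s: 10.45
position: [0.5236, -0.387, 0.2523]
tool_rot: [[0.888, 0.459, -0.001], [0.459, -0.888, 0.0], [-0.001, -0.001, -1.0]]
ft_force: [0.3, 0.6, -0.0]
grip_width: -0.0001
gripper_force: 0.0
```

Run:
```python
from h import *
im=env.get_image("top")[:,:,::-1]; s=env.get_image("side")[:,:,::-1]
a=cv2.resize(im[140:270,255:415],(640,520),interpolation=cv2.INTER_CUBIC)
b=cv2.resize(s[90:220,230:350],(480,520),interpolation=cv2.INTER_CUBIC)
cv2.imwrite("pics/c5.png",cv2.resize(np.hstack([a,b]),(800,371)))
```

```text
(no output)
```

View pics/c5.png

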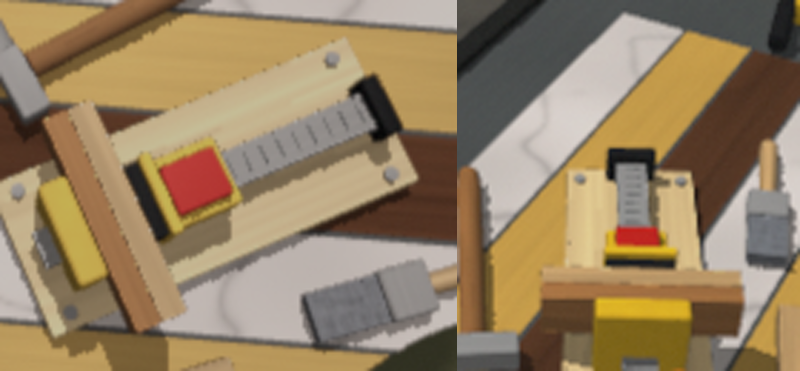

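The jaw is at the strip and the button looks up. A possible sliver of gap shows near (133,190), so I'm checking it numerically.

Run:
```python
from h import *
d=np.array([-.4638,.8859,0])
im0=cv2.imread("pics/top0.png")[:,:,::-1]; im=env.get_image("top")
def c(im):
    h=cv2.cvtColor(im,cv2.COLOR_RGB2HSV); m=((h[...,0]<6)|(h[...,0]>174))&(h[...,1]>150)&(h[...,2]>80)
    m[:, :255]=0;m[:140]=0;m[270:]=0
    n,l,s,ct=cv2.connectedComponentsWithStats(m.astype('uint8')); k=1+s[1:,4].argmax(); return onz("top",*ct[k],.072),s[k,4]
a,b=c(im0),c(im); print(a,b,"travel",(b[0]-a[0])@d)
cv2.imwrite("pics/c6.png",cv2.resize(im[160:230,265:335],(600,600),interpolation=cv2.INTER_NEAREST)[:,:,::-1])
```

```text
(array([ 0.60959259, -0.15231584,  0.072     ]), np.int32(307)) (array([ 0.5563489, -0.0503247,  0.072    ]), np.int32(347)) travel 0.11504838078659725
```

View pics/c6.png

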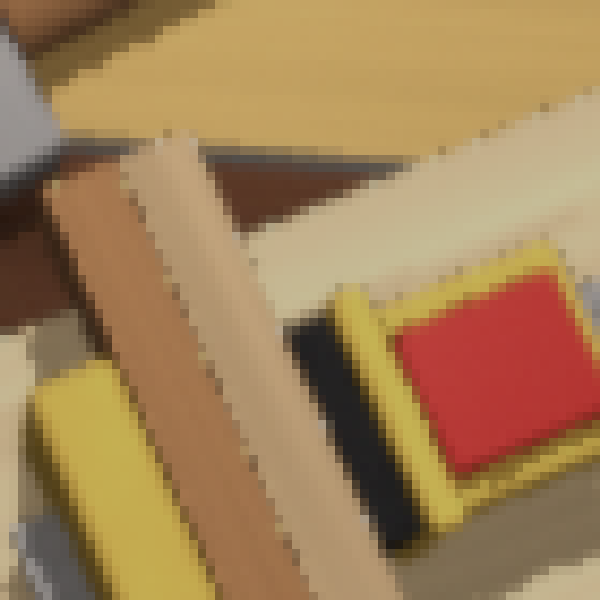

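The pad at (350,430) lies flush along the strip edge with no gap. The measured travel is 0.115 m against the predicted 0.116 m. Handing in.

```bash
python3 -c "
from rig import env
print(env.close_job())"
```

```text
the job is handed in; nothing more can be done
None
```

I pushed the clamp jaw fully home with the button held down, then let go. In the last picture the pad is flush against the strip and the button looks up, I saw no bystander moved, and the job is handed in (no verdict was returned).

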